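# Click the open lab marker shut and lay it in the pen tray

## Task

After labelling the units someone left the push-button lab marker lying open on the bench, with its writing tip out; it will dry up or mark a bag. Pick it up, stand it on its end button and push it down on the bench top, firmly but without ramming it, until it clicks and the button springs back out with the tip drawn in; keep the bare tip off the bench meanwhile. Then lay it down flat in the wide lane of the steel pen tray, and leave the other things where they are.

Things in the scene. Friction and masses are not known exactly. Their poses are not given: they have to be found in the camera images.
- marker: Retractable lab marker lying on the bench, the only pen here with a push button: white rounded-square barrel 18 x 18 mm, 96 mm long (x -46 to +50 mm), grey clip on top (z to 24 mm, x +8 to +48 mm), tapered grey nose (x -46 to -70 mm). Origin: barrel's underside, mid-length; the axis runs 9 mm above it. +x to the BUTTON end, -x to the writing tip, +z up. 30 to 45 g, balanced near x = 0.
- marker_mid (a point): point on the marker's axis, at the middle of the barrel (x = 0); the plain barrel sides from 20 mm behind it (nose side) to the clip are free for gripping, 18 mm across
- marker_nose (a point): point on the axis at the mouth of the nose, 70 mm from marker_mid; the tip comes out here
- marker_collar (a point): point on the axis at the end collar of the barrel, 54.5 mm from marker_mid; the button comes out here
- marker_button_end (a point): centre of the button's end face (button 11 mm across); moves with the button. 67 mm from marker_mid when the button is out, 60 mm as found, 57 mm when pushed home
- marker_tip (a point): point of the writing tip (5 mm thick); moves with the button. 5 mm outside the nose as found, 2 mm inside it when retracted
- marker_button (a joint): depth of the button in the barrel (m): 0.0068 as found (locked in, tip out), 0.010 at its stop, 0.000 sprung out (tip in). A toggle inside: after a push to the stop (past 0.0095) the button springs right out when let go; a shorter push leaves it locked. It takes 7 N to start and 12 N at the stop: push until 13 to 18 N is felt, hold 0.2 s, lift off; it is out within 0.3 s. Later pushes only spring back.
- bench: the fixed bench; its top is the level z = 0 (the origin lies far below). It is bare where the marker lies and for 60 mm round it (forceps and tube clamp further on towards the robot); a printer (200 mm high) and heaped papers (120 mm) stand to the right of there, so lean to the left or towards the robot
- tube_sealer: Fixed tubing sealer between the marker and the tray: a grey box, 90 mm high (in its frame x -55 to 155 mm, y -53 to 67 mm; origin on the bench), with a lever on top up to 145 mm high that reaches out to x = -170 mm (y -6 to 20 mm); carry things over it
- pen_tray: Fixed shallow steel pen tray, 200 mm long (its x), 130 mm wide (its y); walls 12 mm high, 3 mm thick, with a rolled rim to 14 mm; floor 2.5 mm above the bench. Origin: centre of its underside. A rib 9.5 mm high at y = -30 mm parts a narrow lane (-y side, holding two pens) from the empty WIDE lane (y -28 to +62 mm, x -97 to +97 mm).
- capped_marker: ordinary capped felt marker, 132 x 15 x 16 mm, lying in the tray's narrow lane; bystander
- ballpoint: slim pen, 145 x 11 x 9 mm, lying in the tray's narrow lane; bystander
- haemostat: steel tube-stripping forceps lying on the bench, 154 x 58 x 8 mm; bystander
- tube_clamp: white plastic tube clamp lying on the bench, 62 x 12 x 14 mm; bystander
- bottle_a: brown reagent bottle with a white cap, 43 mm wide, 70 mm high; bystander
- bottle_b: brown reagent bottle with a blue cap, 43 mm wide, 70 mm high; bystander

How it is judged:
By the outcome, as a careful person would: the job done as asked, in the order asked, and still so for the second after the job is handed in, with the robot touching nothing.
It also fails if it takes over 54 s, if anything falls off the work surface, if the arm or the gripper's body presses on something with over 40 N, if the wrist force passes 120 N, or if a joint passes its speed limit or range.

## Robot

A 7-joint arm with a two-finger parallel gripper is mounted at the origin on the work surface; the furniture and walls round the work are solid. World frame = base frame: x ahead of the robot, y to its left, z up, the work surface at z = 0. Lengths are in m, angles in rad, forces in N, time in s.
With the tool pointing down it reaches from about 0.4 to 0.875 m from the base axis. Payload 19.3 kg.
Tool frame: the origin (TCP) lies at the very end of the fingers, on their centre line; the grasp point (between the pads) lies 19 mm behind it; z points along the fingers, y is the line along which they close (so a half turn about z gives the same grasp; the last joint's range is limited). The gripper opens to 85 mm and grips with 20 to 120 N. Pads are 22 mm wide; open, the fingers measure 114 mm over their backs; the gripper's body (76 mm by 85 mm) begins 54 mm behind the grasp point. The pads swing forward as they close: fully open they stand 13 mm farther back than shut.
Start: joints at [1.125, 0.521, -0.036, 1.599, 0.021, 1.021, -0.113], TCP at [0.229, -0.581, 0.231] pointing down, gripper open.
Joint ranges: [-2.91, 2.91], [-0.3, 2.13], [-1.5, 1.42], [0.17, 2.43], [-1.26, 4.41], [0.16, 1.93], [-2.52, 2.52]. Speed limits (rad/s): [1.89, 1.89, 2.39, 2.39, 3.01, 3.01, 3.01].

## Interface

Orientations are given as [roll, pitch, yaw] about the fixed x, y, z axes, in that order (R = Rz(yaw) Ry(pitch) Rx(roll)).
In Python, from workcell import bot gives the robot as it stands.
- The arm moves only by the tool servo_tool, never from a script. Its argument "plan" is a list of rows, each a list of 7 numbers: the finger opening in cm, from 0 to 8.54, then the shift along the tool's x, y, z in cm, then the turn, a rotation vector about the tool's x, y, z in degrees. In form: [[fingers, x, y, z, wx, wy, wz], ...]. A call has 1 to 10 rows; each row is the pose to reach, as a shift and turn from the pose commanded when the call began, along the tool's axes at that moment; what a row does not reach only later rows make up. A row lasts 1/10 s, in which the tool goes at most 50 mm and 8.59 degrees, less where a joint would pass 70% of its speed; a pose out of reach is approached as far as the arm can. A call with a gripper value outside its range is refused whole. The fingers move at their own pace and stop on an object; "force" is the grip in N (left out, the last holds). Time passes only in rows, so rows that repeat a pose let the fingers close. It gives the time, the measured TCP pose, the force, the opening and the grip force at its end, in the units of the state.
- bot.observe(): the state, without advancing time (a new reading comes with each control period).
- bot.grab_frame(name): name is "scene" or "top" or "wrist"; returns a dict with "frame" (400x640x3 uint8, blue, green, red), "mtx" (3x3 intrinsics, pixels), "R" (3x3) and "t" (3): a world point X has camera coordinates R X + t; the wrist camera has in their place "T_tool_cam" (4x4, takes a point from camera to tool coordinates, whose origin is the TCP and whose axes are the flange's). Camera axes: x right, y down, z forward; pixel columns grow to the right and rows downward; lengths in m; the calibration is good to about 2 mm. The wrist camera is an equidistant fisheye: a pixel r from the principal point sees the ray r / f radians off the axis. A picture is of the moment at which its call begins: read the wrist's pose just before it. There is no depth.
- bot.job_done(): hands the job in; it is judged then, once.
The state is a dict: "clock": time; "qpos": joint angles; "qd": joint speeds; "joint_efforts": joint torques, N m; "position": TCP position; "tool_rot": TCP orientation; "force": force on the tool from outside, world axes, zero at the start; "moment": the same for the moment, N m; "grip_width": finger opening in m; "finger_force": force on a finger pad.
Only numpy, scipy, OpenCV 4.12 (cv2) and the standard library are available. Lean on these libraries where they do the work, as an engineer would, in place of code of your own. Each camera call takes 0.05 s, during which the arm holds its last target. There are 200 camera calls.

## Working session

There is one attempt and no reset: what is moved stays moved. The work goes in short steps, Python scripts to look and compute and a tool call to move; the robot and the scene stay as the last step left them, time stands still between calls to the robot, and variables do not carry over. Pictures are saved under pics/ and viewed, at most 10 in all, crops included, and the job is handed in when it is done.

Besides the shell and the picture viewer there is one more tool, called after "Request:" in YAML: its name, and indented under it one key for each argument. servo_tool: Moves the arm, as the interface text tells. Its arguments: {"type":"object","properties":{"plan":{"type":"array","items":{"type":"array","items":{"type":"number"}}},"force":{"type":"number"}},"required":["plan"]}

```bash
mkdir -p pics; ls
python3 - <<'E'
from workcell import bot
import cv2,pickle
s=bot.observe();print({k:s[k] for k in('clock','position','tool_rot','force','grip_width')})
d={n:bot.grab_frame(n) for n in('scene','top','wrist')}
pickle.dump((s,d),open('f0.pkl','wb'))
for n in d: cv2.imwrite(f'pics/{n}0.png',d[n]['frame'])
for n in('scene','top'): print(n,d[n]['mtx'].tolist(),(-d[n]['R'].T@d[n]['t']).tolist())
print(d['wrist']['mtx'],d['wrist']['T_tool_cam'])
E
```

```text
pics
{'clock': 0.0, 'position': array([ 0.22921067, -0.58109748,  0.23073217]), 'tool_rot': array([-3.14048329e+00,  6.45040706e-05,  3.75752263e-01]), 'force': array([0.54171675, 0.15081162, 0.05855147]), 'grip_width': 0.08574131859027657}
scene [[515.5613766325228, 0.0, 317.5705513950697], [0.0, 515.5613766325228, 200.19129363067015], [0.0, 0.0, 1.0]] [-0.311422848775452, 0.9018882621919401, 0.670463407991734]
top [[404.9399387946434, 0.0, 315.55619005107724], [0.0, 404.9399387946434, 200.03373029515544], [0.0, 0.0, 1.0]] [0.35228094813410665, 0.01767404895951408, 1.23512657892749]
[[309.70691629   0.         322.56147241]
 [  0.         309.70691629 199.29409741]
 [  0.           0.           1.        ]] [[-0.00144277 -0.94923621 -0.31456087  0.08049049]
 [ 0.99999726 -0.00194931  0.00129574  0.00126642]
 [-0.00184314 -0.31455814  0.94923642 -0.14322111]
 [ 0.          0.          0.          1.        ]]
```

View pics/top0.png

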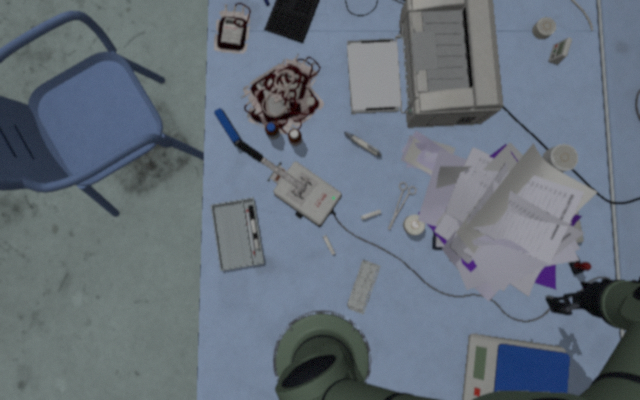

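View pics/scene0.png

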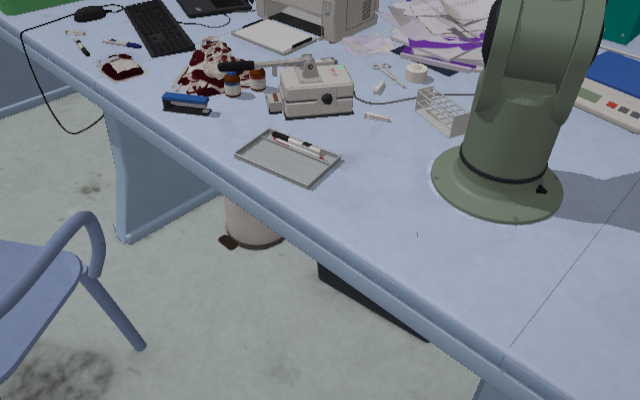

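The top view shows the marker near (362,145), with the sealer near (307,195) and the tray near (238,235). The tray's narrow lane with the pens is on the right. The next step is to enlarge the marker and the tray.

```bash
cat > h.py <<'E'
import numpy as np,cv2,pickle
from scipy.spatial.transform import Rotation as Ro
def ray(d,u,v,z):
    K,R,t=d['mtx'],np.array(d['R']),np.array(d['t']).ravel()
    c=-R.T@t; r=R.T@np.linalg.solve(K,[u,v,1.]); return c+r*(z-c[2])/r[2]
E
python3 - <<'E'
from h import *
s,d=pickle.load(open('f0.pkl','rb'))
f=d['top']['frame']
a=cv2.resize(f[115:175,325:405],(800,600),interpolation=cv2.INTER_CUBIC)
b=cv2.resize(f[190:280,200:280],(533,600),interpolation=cv2.INTER_CUBIC)
cv2.imwrite('pics/ab.png',cv2.resize(np.hstack([a[:, :],b]),(800,360)))
for u,v in [(362,145),(238,235),(307,195),(322,345),(213,205),(265,265)]: print(u,v,ray(d['top'],u,v,0.01))
E
```

```text
362 145 [ 0.6445935  -0.12457989  0.01      ]
238 235 [0.36734258 0.25169104 0.01      ]
307 195 [0.48915686 0.04422735 0.01      ]
322 345 [ 0.04615238 -0.00179069  0.01      ]
213 205 [0.45792927 0.32954319 0.01      ]
265 265 [0.27808255 0.16898122 0.01      ]
```

View pics/ab.png

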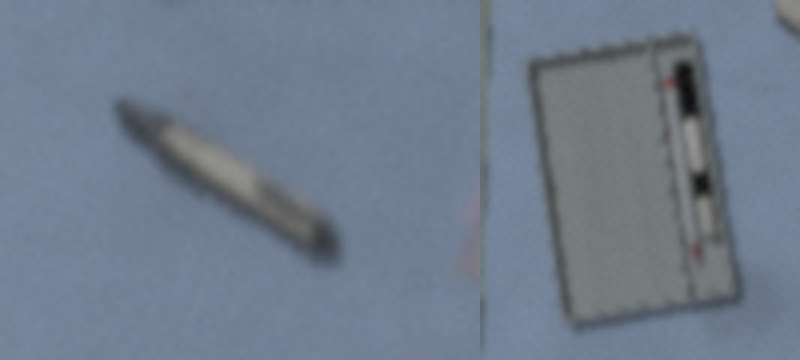

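The crop shows the nose tip near (344.2,132.0) and the button end near (381.3,158.0) in top-view pixels. The tray corners are (212.5,205.5), (253.8,199.5), (265,264.5) and (223,271).

```bash
cat >> h.py <<'E'
def goal(s,p,R):  # shift (cm) and rotvec (deg) in tool axes
    R0=Ro.from_euler('xyz',s['tool_rot']); 
    return np.round(R0.inv().apply(np.array(p)-s['position'])*100,2),np.round((R0.inv()*R).as_rotvec(degrees=True),1)
def tool(yaw,lean): # tool down, x along yaw; lean>0 (deg): body leans to +x side (points to -x)
    return Ro.from_euler('xyz',[np.pi,0,yaw])*Ro.from_euler('y',-lean,degrees=True)
E
python3 - <<'E'
from h import *
s,d=pickle.load(open('f0.pkl','rb'));t=d['top']
n=ray(t,344.2,132,.009);b=ray(t,381.3,158,.009)
print('tip',n,'btn',b,np.linalg.norm(n-b)); e=n-b;yaw=np.arctan2(e[1],e[0]);m=b+e/np.linalg.norm(e)*.0605
print('yaw',yaw,'mid',m)
c=[ray(t,*q,.014) for q in[(212.5,205.5),(253.75,199.5),(265,264.5),(223,271)]]
for q in c:print(q)
ctr=np.mean(c,0);ex=c[0]+c[1]-c[2]-c[3];print('tray',ctr,'yaw',np.arctan2(ex[1],ex[0]),np.linalg.norm(ex)/2)
print(tool(yaw,25).as_matrix())
for l,z in((0,.23),(0,.15)): print(goal(s,[m[0],m[1],z],tool(yaw,l)))
E
```

```text
tip [ 0.68568029 -0.06998461  0.009     ] btn [ 0.60425816 -0.18366598  0.009     ] 0.1398320991770713
yaw 0.9492599186162077 mid [ 0.6394864 -0.1344804  0.009    ]
[0.45606205 0.32999663 0.014     ]
[0.47460642 0.20547187 0.014     ]
[0.27980025 0.1685089  0.014     ]
[0.26034834 0.29333429 0.014     ]
tray [0.36770426 0.24932792 0.014     ] yaw 0.18634426690056535 0.19869981281983892
[[ 5.27729361e-01  8.12984789e-01 -2.46084242e-01]
 [ 7.36814445e-01 -5.82284924e-01 -3.43582218e-01]
 [-4.22618262e-01  1.38777878e-16 -9.06307787e-01]]
(array([ 54.55, -26.49,   0.1 ]), array([ -0.1,  -0. , -32.9]))
(array([ 54.56, -26.48,   8.1 ]), array([ -0.1,  -0. , -32.9]))
```

Request:
servo_tool:
  plan:
    - [6,4,-2,0,0,0,-3]
    - [6,8.5,-4,0,0,0,-6]
    - [6,13,-6,0,0,0,-9]
    - [6,17.5,-8.5,0,0,0,-12]
    - [6,22,-10.5,0,0,0,-15]
    - [6,26.5,-13,0,0,0,-18]
    - [6,31,-15,0,0,0,-21]
    - [6,35.5,-17,0,0,0,-24]
    - [6,40,-19.5,0,0,0,-27]
    - [6,44.5,-21.5,0,0,0,-30]

```text
clock: 1.15
position: [0.5643, -0.2172, 0.2313]
tool_rot: [-3.141, 0.0, 0.902]
force: [0.2, -0.7, 0.8]
grip_width: 0.0601
finger_force: 0.0
```

Request:
servo_tool:
  plan:
    - [6,4,-2,1,0,0,-1]
    - [6,7,-4,3,0,0,-3]
    - [6,9,-5,5,0,0,-3]
    - [6,10,-5,7,0,0,-3]
    - [6,10,-5,8,0,0,-3]
    - [6,10,-5,8,0,0,-3]

```text
clock: 1.75
position: [0.5856, -0.1102, 0.15]
tool_rot: [-3.14, 0.001, 0.952]
force: [0.6, 0.3, 0.6]
grip_width: 0.06
finger_force: 0.0
```

Run:
```python
from h import *
from workcell import bot
s=bot.observe();d=bot.grab_frame('wrist');pickle.dump((s,d),open('f1.pkl','wb'))
print({k:np.round(s[k],3) for k in('clock','qpos','position','tool_rot','force','grip_width')})
cv2.imwrite('pics/w1.png',d['frame'])
```

```text
{'clock': np.float64(1.75), 'qpos': array([ 0.276,  0.582, -0.272,  1.741,  0.198,  0.848, -0.705]), 'position': array([ 0.586, -0.11 ,  0.15 ]), 'tool_rot': array([-3.14e+00,  1.00e-03,  9.52e-01]), 'force': array([0.615, 0.287, 0.607]), 'grip_width': np.float64(0.06)}
```

View pics/w1.png

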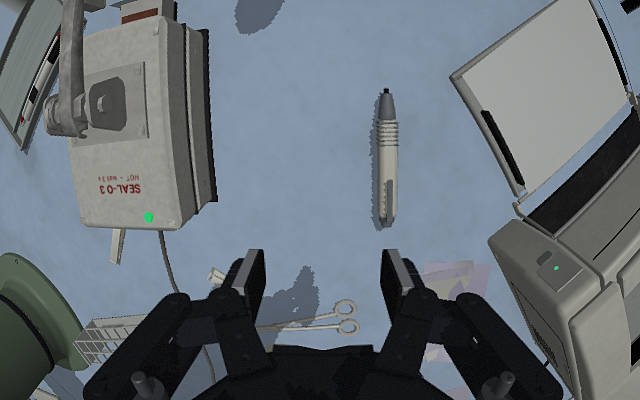

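The wrist view shows the marker upright with its tip at (387,89), nose mouth near (387,95), collar and button end near (385,226), and clip at the lower right from (389,180) to (389,220).

```bash
cat >> h.py <<'E'
def wray(s,d,u,v,z):
    K=d['mtx'];x=(u-K[0,2])/K[0,0];y=(v-K[1,2])/K[1,1];th=np.hypot(x,y)
    r=np.array([x*np.sin(th)/th,y*np.sin(th)/th,np.cos(th)])
    T=np.array(d['T_tool_cam']);R0=Ro.from_euler('xyz',s['tool_rot'])
    c=R0.apply(T[:3,3])+s['position'];r=R0.apply(T[:3,:3]@r);return c+r*(z-c[2])/r[2]
E
python3 - <<'E'
from h import *
s,d=pickle.load(open('f1.pkl','rb'))
n=wray(s,d,387,89,.009);b=wray(s,d,385,227,.009);e=n-b
print(n,b,np.linalg.norm(e),np.arctan2(e[1],e[0]))
for p in[(377,121),(397,121),(374,205),(397,205)]: print(wray(s,d,*p,.012))
g=d['frame'][80:240,330:450];cv2.imwrite('pics/w1c.png',cv2.resize(g,(450,600),interpolation=cv2.INTER_CUBIC))
E
```

```text
[ 0.68707258 -0.07074115  0.009     ] [ 0.61197944 -0.18368906  0.009     ] 0.13563262463204995 0.9840541110485554
[ 0.66219105 -0.0897016   0.012     ]
[ 0.6778391  -0.10008486  0.012     ]
[ 0.6155595  -0.15579931  0.012     ]
[ 0.63432128 -0.16928144  0.012     ]
```

View pics/w1c.png

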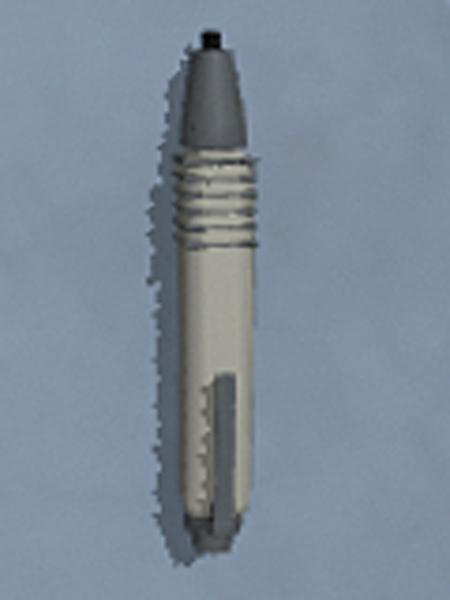

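Run:
```python
from h import *
s,d=pickle.load(open('f1.pkl','rb'))
n=wray(s,d,386.3,88.5,.009);b=wray(s,d,385.5,227.2,.009);e=n-b;yaw=np.arctan2(e[1],e[0]);u=e/np.linalg.norm(e)
m=(n-u*.075+b+u*.060)/2;print('mid',m,yaw)
R=tool(yaw,15);zt=R.as_matrix()[:,2];a=m+u*.007;p=a+zt*.0062
print(p,goal(s,p,R),goal(s,p-zt*.05,R))
```

```text
mid [ 0.64543681 -0.13337674  0.009     ] 0.9926980663210994
[ 0.64838499 -0.12885814  0.00301126] (array([ 2.14,  6.23, 14.69]), array([ -0.4, -14.9,  -2.3])) (array([3.43, 6.16, 9.85]), array([ -0.4, -14.9,  -2.3]))
```

Request:
servo_tool:
  plan:
    - [5,1,2,2,0,-5,-1]
    - [5,2,4,5,0,-10,-2]
    - [5,3,6,8,0,-15,-2.3]
    - [5,3.4,6.2,9.8,-0.4,-15,-2.3]
    - [5,3,6.2,11.5,-0.4,-15,-2.3]
    - [5,2.6,6.2,13,-0.4,-15,-2.3]
    - [5,2.3,6.2,14,-0.4,-15,-2.3]
    - [5,2.15,6.2,14.7,-0.4,-15,-2.3]
    - [5,2.15,6.2,14.7,-0.4,-15,-2.3]
    - [5,2.15,6.2,14.7,-0.4,-15,-2.3]

```text
clock: 2.8
position: [0.6498, -0.1284, 0.005]
tool_rot: [3.139, 0.261, 0.991]
force: [1.0, -0.3, -0.4]
grip_width: 0.05
finger_force: 0.0
```

Request:
servo_tool:
  plan:
    - [1,0,0,0,0,0,0]
    - [1,0,0,0,0,0,0]
    - [1,0,0,0,0,0,0]
    - [1,0,0,0,0,0,0]
    - [1,0,0,0,0,0,0]
    - [1,0,0,0,0,0,0]
  force: 60

```text
clock: 3.4
position: [0.65, -0.128, 0.005]
tool_rot: [3.139, 0.261, 0.992]
force: [0.1, 1.3, 6.5]
grip_width: 0.0164
finger_force: 59.6
```

Request:
servo_tool:
  plan:
    - [1,-0.13,0,-0.48,0,0,0]
    - [1,-0.52,0,-1.9,0,0,0]
    - [1,-1.3,0,-4.8,0,0,0]
    - [1,-2,0,-7.5,0,0,0]
    - [1,-2.6,0,-9.7,0,0,0]
    - [1,-2.6,0,-9.7,0,0,0]
  force: 100

```text
clock: 4.0
position: [0.651, -0.1283, 0.1091]
tool_rot: [3.135, 0.259, 0.99]
force: [0.8, -0.1, 0.2]
grip_width: 0.0156
finger_force: 97.9
```

Run:
```python
from h import *
from workcell import bot
s=bot.observe();d=bot.grab_frame('wrist');pickle.dump((s,d),open('f2.pkl','wb'))
print({k:np.round(s[k],3) for k in('clock','qpos','position','tool_rot','force','grip_width')})
cv2.imwrite('pics/w2.png',cv2.resize(d['frame'][80:380,180:480],(600,600)))
```

```text
{'clock': np.float64(4.0), 'qpos': array([ 0.083,  0.783, -0.143,  1.483,  0.365,  1.058, -0.815]), 'position': array([ 0.651, -0.128,  0.109]), 'tool_rot': array([3.135, 0.259, 0.99 ]), 'force': array([ 0.802, -0.078,  0.184]), 'grip_width': np.float64(0.016)}
```

View pics/w2.png

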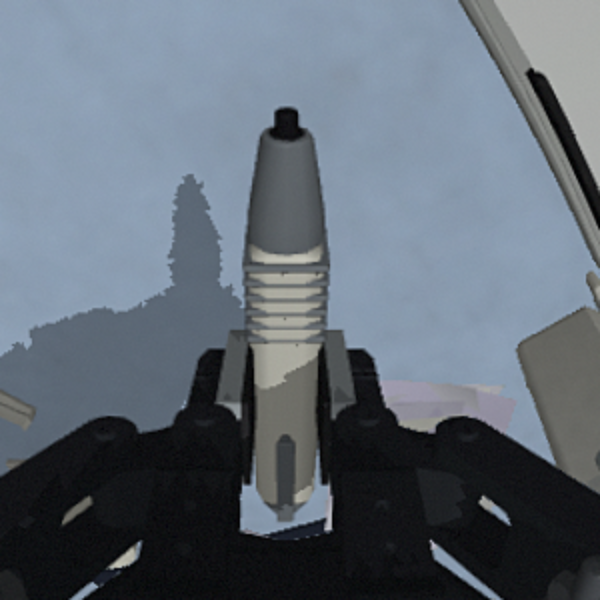

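The wrist view shows the marker square between the pads, symmetric, with the tip out at (287,108) in the crop. I'll fit the arm kinematics so the stand-up pose stays inside the joint ranges.

```bash
cat > fit.py <<'E'
from h import *
import itertools
from workcell import bot
S=[pickle.load(open(f'f{i}.pkl','rb'))[0] for i in range(3)]
ax='zyzyzyz'
def rots(q,sg):
    R=Ro.identity();out=[]
    for a,x,g in zip(ax,q,sg): R=R*Ro.from_euler(a,g*x);out.append(R)
    return out
def fk(q,sg,L):
    R=rots(q,sg);p=np.array([0,0,L[0]])+R[1].apply([0,0,L[1]])+R[3].apply([0,0,L[2]])+R[6].apply([0,0,L[3]])
    return p,R[6]
if __name__=='__main__':
    best=[]
    for sg in itertools.product([1,-1],repeat=7):
        D=[rots(s['qpos'],sg)[6].inv()*Ro.from_euler('xyz',s['tool_rot']) for s in S]
        err=max((D[0].inv()*x).magnitude() for x in D); best.append((err,sg,D[0].as_rotvec()))
    best.sort(key=lambda b:b[0])
    for b in best[:3]:
        sg=b[1]; A=[];y=[]
        for s in S:
            R=rots(s['qpos'],sg)
            A.append(np.c_[[0,0,1],R[1].as_matrix()[:,2],R[3].as_matrix()[:,2],R[6].as_matrix()[:,2]]);y.append(s['position'])
        L,res,*_=np.linalg.lstsq(np.vstack(A),np.hstack(y),rcond=None);print(b,L,res)
E
python3 fit.py
```

```text
(7.578516823237419e-16, (-1, 1, -1, 1, -1, 1, -1), array([ 5.12948513e-16, -8.48993313e-17,  1.57079633e+00])) [0.27981258 0.72157494 0.28888024 0.52707091] [0.0041976]
(0.29012519881524473, (-1, 1, -1, -1, 1, 1, 1), array([-2.19363759, -2.19595286,  0.07028818])) [-0.39796307  0.9656106  -0.06010968 -0.19072923] [0.0179993]
(0.3913539543320004, (-1, 1, -1, -1, -1, -1, -1), array([-0.86628855, -0.75240519,  1.41410851])) [-0.22248466  0.4067939  -0.09850382 -0.32769572] [0.01603605]
```

```bash
cat > fit2.py <<'E'
from fit import *
S.append(bot.observe())
sg=(-1,1,-1,1,-1,1,-1)
def solve(cols):
    A=[];y=[]
    for s in S:
        R=[Ro.identity()]+rots(s['qpos'],sg)
        A.append(np.c_[tuple(R[i].as_matrix()[:,k] for i,k in cols)]);y.append(s['position'])
    A=np.vstack(A);y=np.hstack(y);L=np.linalg.lstsq(A,y,rcond=None)[0];return L,np.abs(A@L-y).max()
base=[(0,2),(2,2),(4,2),(7,2)]
for ex in [[],[(4,0)],[(2,0)],[(6,0)],[(2,1)],[(4,1)],[(6,1)],[(2,0),(4,0)],[(2,1),(4,1)],[(4,0),(6,0)],[(2,0),(6,0)]]:
    print(ex,*solve(base+ex))
E
python3 fit2.py
```

```text
[] [0.29618309 0.70592255 0.29813996 0.52305359] 0.04160677180220593
[(4, 0)] [ 0.24457304  0.65840471  0.27742543  0.50227084 -0.07120145] 0.04307484871282208
[(2, 0)] [0.31765446 0.65564836 0.25315608 0.48197748 0.08173788] 0.04338326554197666
[(6, 0)] [0.30417305 0.71153096 0.41493026 0.47218862 0.10082397] 0.04222618824738564
[(2, 1)] [ 0.3169949   0.53626605  0.42152395  0.33265235 -0.05816579] 0.004272622588057939
[(4, 1)] [ 0.32184196  0.52759661  0.41920929  0.32663024 -0.0592191 ] 0.002507677691294896
[(6, 1)] [ 0.33597513  0.52507294  0.41343358  0.3532827  -0.05629373] 0.00928720596264379
[(2, 0), (4, 0)] [ 0.28318476  0.62838632  0.24274532  0.47127334  0.07651626 -0.04566222] 0.041767339267223785
[(2, 1), (4, 1)] [ 0.32020187  0.52983107  0.42069619  0.32779944 -0.02130665 -0.03783918] 6.446139435509202e-05
[(4, 0), (6, 0)] [ 0.25637926  0.6675643   0.39330954  0.45410344 -0.06569993  0.09865992] 0.04143020956198429
[(2, 0), (6, 0)] [0.34896853 0.6271315  0.43358162 0.35651564 0.14490252 0.18576956] 0.04589737144000991
```

```bash
cat > ik.py <<'E'
from h import *
from fit import rots
from scipy.optimize import least_squares
sg=(-1,1,-1,1,-1,1,-1)
L=[0.32020187,0.52983107,0.42069619,0.32779944,-0.02130665,-0.03783918]
lo=np.array([-2.91,-.3,-1.5,.17,-1.26,.16,-2.52]);hi=np.array([2.91,2.13,1.42,2.43,4.41,1.93,2.52])
off=Ro.from_euler('z',90,degrees=True)
def fk(q,full=False):
    R=rots(q,sg);sh=np.array([0,0,L[0]]);el=sh+R[1].apply([0,L[4],L[1]]);w=el+R[3].apply([0,L[5],L[2]]);p=w+R[6].apply([0,0,L[3]])
    return (p,R[6]*off,el,w) if full else (p,R[6]*off)
def ik(q0,p,R,reg=.02):
    def f(q):
        a,b=fk(q);return np.r_[(a-p)*10,(b.inv()*R).as_rotvec()*3,reg*(q-q0)]
    r=least_squares(f,np.clip(q0,lo+.01,hi-.01),bounds=(lo,hi));a,b=fk(r.x)
    return r.x,np.linalg.norm(a-p),(b.inv()*R).magnitude()
E
cat > t.py <<'E'
from ik import *
s,d=pickle.load(open('f2.pkl','rb'));
pg=np.array([.650,-.128,.005]);Rg=Ro.from_euler('xyz',[3.139,.261,.992])
m=np.array([.64544,-.13338,.009]);u=np.array([np.cos(.9927),np.sin(.9927),0])
mt=Rg.inv().apply(m-pg);ut=Rg.inv().apply(u);print('mt',mt,'ut',ut)
for xy in[(.645,-.133),(.60,-.11)]:
  for yf in(.5,.2,0,-.3,-.8,-1.4,-1.8):
    q=s['qpos'].copy();Q=[];E=0
    N=20
    for i in range(1,N+1):
        k=i/N;R=tool(.99+(yf-.99)*k,15-90*k)
        mid=np.array([.645,-.133,.11])*(1-k)+k*np.array([*xy,.12])
        q,ep,er=ik(q,mid-R.apply(mt),R);Q.append(q);E=max(E,ep+er)
    _,_,el,w=fk(q,True)
    print(xy,yf,'err',round(ep,4),round(er,3),'max',round(E,3),np.round(q,2),'el',np.round(el,2),'w',np.round(w,2))
E
python3 t.py
```

```text
mt [-0.00779329 -0.00086898 -0.00206095] ut [ 9.66132178e-01 -3.09725071e-05 -2.58047698e-01]
(0.645, -0.133) 0.5 err 0.0132 0.098 max 0.111 [ 1.4   1.41 -1.2   1.98 -1.26  0.16  1.24] el [ 0.07 -0.52  0.41] w [ 0.39 -0.32  0.21]
(0.645, -0.133) 0.2 err 0.045 0.336 max 0.381 [ 1.45  1.46 -1.22  1.96 -1.26  0.16  1.22] el [ 0.04 -0.53  0.38] w [ 0.38 -0.34  0.19]
(0.645, -0.133) 0 err 0.0427 0.13 max 0.189 [ 1.46  2.08 -1.5   2.31  3.08  0.88 -2.52] el [ 0.03 -0.46  0.06] w [ 0.31 -0.15  0.15]
(0.645, -0.133) -0.3 err 0.0773 0.582 max 0.69 [-1.31  2.02  1.37  2.02 -1.26  0.16 -2.27] el [0.14 0.46 0.09] w [0.46 0.18 0.13]
(0.645, -0.133) -0.8 err 0.0248 0.184 max 0.457 [-1.2   1.78  1.34  2.05 -1.26  0.16 -2.14] el [0.21 0.47 0.21] w [0.48 0.15 0.2 ]
(0.645, -0.133) -1.4 err 0.0248 0.18 max 0.231 [-1.1   1.75  1.42  1.96 -0.91  0.46 -2.52] el [0.26 0.46 0.23] w [0.53 0.14 0.23]
(0.645, -0.133) -1.8 err 0.0626 0.458 max 0.521 [-1.    1.64  1.42  1.89 -0.83  0.65 -2.52] el [0.3  0.43 0.28] w [0.57 0.1  0.27]
(0.6, -0.11) 0.5 err 0.0182 0.128 max 0.146 [ 1.46  1.42 -1.2   2.07 -1.26  0.16  1.28] el [ 0.04 -0.52  0.4 ] w [ 0.35 -0.31  0.2 ]
(0.6, -0.11) 0.2 err 0.0509 0.361 max 0.412 [ 1.53  1.5  -1.22  2.06 -1.26  0.16  1.29] el [-0.   -0.53  0.36] w [ 0.33 -0.33  0.18]
(0.6, -0.11) 0 err 0.0312 0.1 max 0.181 [ 1.46  2.13 -1.5   2.42  3.1   1.02 -2.52] el [ 0.03 -0.45  0.04] w [ 0.27 -0.12  0.16]
(0.6, -0.11) -0.3 err 0.0305 0.258 max 0.336 [ 1.21  2.13 -1.5   2.43  3.35  1.48 -2.52] el [ 0.14 -0.43  0.04] w [ 0.29 -0.05  0.16]
(0.6, -0.11) -0.8 err 0.0253 0.178 max 0.423 [-1.31  1.78  1.3   2.14 -1.26  0.16 -2.18] el [0.16 0.49 0.21] w [0.43 0.18 0.2 ]
(0.6, -0.11) -1.4 err 0.0243 0.164 max 0.245 [-1.2   1.78  1.42  2.03 -0.94  0.5  -2.52] el [0.21 0.47 0.21] w [0.49 0.16 0.23]
(0.6, -0.11) -1.8 err 0.065 0.436 max 0.501 [-1.09  1.68  1.42  1.98 -0.86  0.67 -2.52] el [0.26 0.46 0.26] w [0.53 0.13 0.26]
```

```bash
cat > t2.py <<'E'
from ik import *
s,d=pickle.load(open('f2.pkl','rb'));q0=s['qpos']
mt=np.array([-.0078,0,-.0042]);rng=np.random.default_rng(0)
for flip in(0,1):
 for xy in[(.645,-.133),(.55,-.15)]:
  for yf in(1,.5,0,-.5,-1,-1.5,-2,-2.6):
    R=tool(yf,-75);p=np.array([*xy,.065])-R.apply(mt)
    if flip:R=R*Ro.from_euler('z',np.pi)
    best=None
    for k in range(25):
        q=rng.uniform(lo,hi); q[:3]=q0[:3]+rng.normal(0,.4,3)
        q,ep,er=ik(q,p,R,.002)
        if ep+er>.01: continue
        _,_,el,w=fk(q,True)
        if el[2]<.25: continue
        c=np.abs(q-q0).max()
        if best is None or c<best[0]: best=(c,q,el,w)
    if best: print(flip,xy,yf,round(best[0],2),*[np.round(b,2) for b in best[1:]])
E
time python3 t2.py
```

```text
0 (0.645, -0.133) 1 1.22 [ 1.3   1.52 -1.19  1.65 -0.1   0.64  0.29] [ 0.12 -0.52  0.35] [ 0.48 -0.39  0.16]
0 (0.645, -0.133) 0.5 2.16 [ 1.45  1.7  -1.34  2.03  2.53  0.16 -2.33] [ 0.04 -0.52  0.25] [ 0.37 -0.28  0.16]
0 (0.645, -0.133) 0 2.65 [-0.52  1.62  0.92  2.35  3.02  1.81  0.51] [0.47 0.24 0.29] [ 0.33 -0.13  0.16]
0 (0.645, -0.133) -0.5 2.09 [-0.4   1.14  0.23  2.3   2.45  1.38  1.22] [0.45 0.17 0.54] [0.37 0.02 0.16]
0 (0.645, -0.133) -1 2.28 [-0.93  1.34  0.75  2.04  1.55  0.57  1.47] [0.33 0.4  0.44] [0.48 0.13 0.16]
0 (0.645, -0.133) -1.5 2.73 [-0.09  1.17 -0.44  1.59  1.45  1.77  1.91] [0.49 0.02 0.53] [0.62 0.18 0.16]
0 (0.645, -0.133) -2 2.85 [-0.13  1.29 -0.27  1.13  1.06  1.93  2.04] [0.51 0.05 0.47] [0.77 0.15 0.16]
0 (0.55, -0.15) 1 1.4 [ 1.48  1.51 -1.18  1.8  -0.05  0.66  0.31] [ 0.03 -0.53  0.35] [ 0.38 -0.41  0.16]
0 (0.55, -0.15) 0.5 3.76 [0.21 1.27 0.58 2.24 4.13 1.93 1.5 ] [ 0.49 -0.13  0.48] [ 0.28 -0.3   0.16]
0 (0.55, -0.15) -1 2.15 [-0.59  1.11  0.19  2.25  1.73  1.17  1.33] [0.41 0.25 0.56] [0.38 0.11 0.16]
0 (0.55, -0.15) -1.5 2.51 [ 0.02  1.16 -0.58
[... 987 characters left out ...]
7 0.21 0.44] [0.77 0.15 0.16]
1 (0.55, -0.15) 1 1.62 [ 0.88  1.09 -0.22  1.83 -1.25  1.18 -1.86] [ 0.28 -0.38  0.57] [ 0.38 -0.41  0.16]
1 (0.55, -0.15) 0.5 3.66 [ 1.58  1.53 -1.15  2.18  4.02  0.16 -0.71] [-0.02 -0.53  0.34] [ 0.28 -0.3   0.16]
1 (0.55, -0.15) -1 1.36 [-0.7   1.15  0.32  2.25  1.72  1.04 -1.85] [0.38 0.29 0.54] [0.38 0.11 0.16]
1 (0.55, -0.15) -1.5 0.81 [-0.44  1.09  0.06  1.87  1.17  1.33 -1.37] [0.43 0.18 0.57] [0.53 0.16 0.16]
1 (0.55, -0.15) -2 0.53 [-0.33  1.18  0.09  1.47  0.77  1.59 -1.16] [0.47 0.14 0.52] [0.68 0.13 0.16]
1 (0.55, -0.15) -2.6 0.83 [-0.32  1.41  0.55  1.04  0.14  1.89 -0.91] [0.5  0.14 0.41] [0.82 0.01 0.16]
real	1m29.241s
user	1m27.697s
sys	0m0.123s
```

Run:
```python
from h import *
s,d=pickle.load(open('f0.pkl','rb'));t=d['top']
for n,u,v,z in[('A',272,128,.07),('B',295,135,.07),('board',347,40,.05),('board',351,113,.05),('board',400,112,.05),('leverknob',217,110,.14),('lever',240,145,.13),('lever',262,160,.12),('sealer',274,180,.09),('sl',291,162,.09),('sl',341,196,.09),('sl',318,225,.09),('bag',318,100,.02),('bag',285,60,.02),('bag',310,60,.02)]: print(n,np.round(ray(t,u,v,z),3))
# board from wrist, height test
s,d=pickle.load(open('f1.pkl','rb'))
for z in(.0,.03,.06,.1):print(z,np.round(wray(s,d,452,76,z),3),np.round(wray(s,d,519,197,z),3),np.round(ray(t,351,113,z),3),np.round(ray(t,400,112,z),3))
```

```text
A [0.681 0.147 0.07 ]
B [0.66  0.079 0.07 ]
board [ 0.962 -0.077  0.05 ]
board [ 0.733 -0.088  0.05 ]
board [ 0.736 -0.235  0.05 ]
leverknob [0.712 0.293 0.14 ]
lever [0.615 0.229 0.13 ]
lever [0.575 0.168 0.12 ]
sealer [0.523 0.137 0.09 ]
sl [0.575 0.089 0.09 ]
sl [ 0.478 -0.054  0.09 ]
sl [0.395 0.011 0.09 ]
bag [0.784 0.011 0.02 ]
bag [0.912 0.115 0.02 ]
bag [0.912 0.037 0.02 ]
0.0 [ 0.753 -0.095  0.   ] [ 0.762 -0.255  0.   ] [ 0.749 -0.092  0.   ] [ 0.753 -0.246  0.   ]
0.03 [ 0.741 -0.09   0.03 ] [ 0.749 -0.233  0.03 ] [ 0.739 -0.09   0.03 ] [ 0.743 -0.239  0.03 ]
0.06 [ 0.728 -0.085  0.06 ] [ 0.736 -0.212  0.06 ] [ 0.73  -0.087  0.06 ] [ 0.733 -0.233  0.06 ]
0.1 [ 0.712 -0.078  0.1  ] [ 0.718 -0.183  0.1  ] [ 0.717 -0.083  0.1  ] [ 0.72  -0.224  0.1  ]
```

```bash
cat > t3.py <<'E'
from ik import *
s,d=pickle.load(open('f2.pkl','rb'));mt=np.array([-.0078,0,-.0042])
for yf in(-2.1,-1.9):
 for xy in[(.62,-.15)]:
  q=s['qpos'].copy();e1=0
  for k in np.linspace(0,1,16):
    R=tool(.99+(yf-.99)*k,15);mid=np.array([.645-.025*k,-.133-.017*k,.12+.08*k]);q,a,b=ik(q,mid-R.apply(mt),R);e1=max(e1,a+b)
  print(yf,xy,'turned',round(e1,4),np.round(q,2))
  for k in np.linspace(0,1,12):
    R=tool(yf,15-90*k);mid=np.array([*xy,.2-.12*k]);q,a,b=ik(q,mid-R.apply(mt),R);e1=max(e1,a+b)
    if k in(0,1) or a+b>.01: print(k,round(a,4),round(b,4),np.round(q,2),np.round(fk(q,True)[3],2))
E
python3 t3.py
```

```text
-2.1 (0.62, -0.15) turned 0.0001 [-0.38  0.94  1.21  1.7  -1.17  1.35 -2.52]
0.0 0.0 0.0 [-0.38  0.94  1.21  1.7  -1.17  1.35 -2.52] [ 0.57 -0.23  0.51]
0.18181818181818182 0.0091 0.0573 [-0.52  1.14  1.42  1.7  -1.17  1.37 -2.52] [ 0.6  -0.16  0.5 ]
0.2727272727272727 0.018 0.1157 [-0.56  1.17  1.42  1.71 -1.12  1.3  -2.52] [ 0.61 -0.13  0.48]
0.36363636363636365 0.0269 0.176 [-0.6   1.21  1.42  1.72 -1.07  1.23 -2.52] [ 0.62 -0.11  0.46]
0.4545454545454546 0.0356 0.2375 [-0.64  1.25  1.42  1.73 -1.03  1.17 -2.52] [ 0.62 -0.08  0.44]
0.5454545454545454 0.0441 0.2999 [-0.68  1.31  1.42  1.75 -0.99  1.1  -2.52] [ 0.62 -0.06  0.42]
0.6363636363636364 0.0524 0.3627 [-0.72  1.36  1.42  1.76 -0.96  1.05 -2.52] [ 0.62 -0.03  0.39]
0.7272727272727273 0.0604 0.4254 [-0.76  1.43  1.42  1.78 -0.93  0.99 -2.52] [ 0.62 -0.01  0.36]
0.8181818181818182 0.068 0.4875 [-0.81  1.5   1.42  1.8  -0.9   0.94 -2.52] [0.61 0.02 0.33]
0.9090909090909092 0.0753 0.5482 [-0.85  1.58  1.42  1.81 -0.87  0.89 -2.52] [0.61 0.04 0.29]
1.0 0.0822 0.6067 [-0.9   1.67  1.42  1.83 -0.84  0.85 -2.52] [0.59 0.06 0.25]
-1
[... 196 characters left out ...]
1  1.42  1.67 -1.    1.22 -2.52] [ 0.64 -0.07  0.47]
0.4545454545454546 0.0157 0.108 [-0.69  1.26  1.42  1.7  -0.96  1.14 -2.52] [ 0.63 -0.05  0.44]
0.5454545454545454 0.0241 0.1692 [-0.73  1.32  1.42  1.73 -0.94  1.06 -2.52] [ 0.63 -0.02  0.41]
0.6363636363636364 0.0326 0.2311 [-0.78  1.38  1.42  1.76 -0.92  0.98 -2.52] [0.62 0.   0.38]
0.7272727272727273 0.0409 0.2931 [-0.83  1.45  1.42  1.79 -0.9   0.91 -2.52] [0.61 0.03 0.35]
0.8181818181818182 0.0492 0.3547 [-0.87  1.53  1.42  1.83 -0.9   0.84 -2.52] [0.6  0.05 0.31]
0.9090909090909092 0.0575 0.4152 [-0.92  1.62  1.42  1.86 -0.9   0.78 -2.52] [0.59 0.07 0.28]
1.0 0.0656 0.4742 [-0.97  1.73  1.42  1.89 -0.91  0.72 -2.52] [0.57 0.08 0.24]
```

```bash
sed -i 's/for yf in(-2.1,-1.9)/for yf in(4.18,4.0,4.38)/' t3.py; python3 t3.py
```

```text
4.18 (0.62, -0.15) turned 0.0 [ 0.99  0.85 -1.19  1.63  0.64  1.05  2.32]
0.0 0.0 0.0 [ 0.99  0.85 -1.19  1.63  0.64  1.05  2.32] [ 0.57 -0.23  0.51]
1.0 0.0 0.0 [-0.12  1.26 -0.21  1.15  0.95  1.93  2.02] [0.78 0.12 0.17]
4.0 (0.62, -0.15) turned 0.0 [ 0.98  0.8  -1.15  1.67  0.63  0.97  2.14]
0.0 0.0 0.0 [ 0.98  0.8  -1.15  1.67  0.63  0.97  2.14] [ 0.56 -0.22  0.51]
1.0 0.0 0.0001 [-0.21  1.32  0.09  0.99  0.66  1.93  2.14] [0.82 0.09 0.17]
4.38 (0.62, -0.15) turned 0.0 [ 0.99  0.9  -1.23  1.58  0.65  1.14  2.51]
0.0 0.0 0.0 [ 0.99  0.9  -1.23  1.58  0.65  1.14  2.51] [ 0.59 -0.24  0.51]
1.0 0.0 0.0 [-0.04  1.22 -0.42  1.32  1.19  1.93  1.95] [0.72 0.14 0.17]
```

Request:
servo_tool:
  plan:
    - [1,-0.2,0,-0.9,-2.1,0,-7.7]
    - [1,-0.5,0,-1.8,-4.1,0,-15.5]
    - [1,-0.7,0,-2.7,-6.2,0,-23.2]
    - [1,-1.0,0,-3.6,-8.3,0,-30.9]
    - [1,-1.2,0,-4.5,-10.4,0,-38.6]
    - [1,-1.4,0,-5.4,-12.4,0,-46.4]
    - [1,-1.7,0,-6.3,-14.5,0,-54.1]
    - [1,-1.9,0,-7.2,-16.6,0,-61.8]
    - [1,-2.2,0,-8.1,-18.6,0,-69.5]
    - [1,-2.4,0,-9.0,-20.7,0,-77.3]

```text
clock: 5.05
position: [0.6488, -0.1277, 0.1979]
tool_rot: [-3.141, 0.263, 2.395]
force: [1.1, -0.2, -0.8]
grip_width: 0.015
finger_force: 97.9
```

Request:
servo_tool:
  plan:
    - [1,0,0,0,-2.1,0,-7.7]
    - [1,0,0,0,-4.1,0,-15.5]
    - [1,0,0,0,-6.2,0,-23.2]
    - [1,0,0,0,-8.3,0,-30.9]
    - [1,0,0,0,-10.4,0,-38.6]
    - [1,0,0,0,-12.4,0,-46.4]
    - [1,0,0,0,-14.5,0,-54.1]
    - [1,0,0,0,-16.6,0,-61.8]
    - [1,0,0,0,-18.6,0,-69.5]
    - [1,0,0,0,-20.7,0,-77.3]

```text
clock: 6.05
position: [0.6487, -0.1282, 0.1975]
tool_rot: [-3.14, 0.262, -2.492]
force: [0.0, 0.4, -1.6]
grip_width: 0.0151
finger_force: 97.9
```

```bash
cat > t4.py <<'E'
from ik import *
from workcell import bot
import sys
s=bot.observe();print({k:np.round(s[k],3) for k in('clock','qpos','position','tool_rot','force','grip_width')})
mt=np.array([-.0078,0,-.0042]);yf=float(sys.argv[1]);lean=float(sys.argv[2]);mid=np.array(eval(sys.argv[3]))
R=tool(yf,lean);p=mid-R.apply(mt);print('goal',p,*goal(s,p,R));q,a,b=ik(s['qpos'],p,R);print(a,b,np.round(q,2))
print('up in tool',np.round(Ro.from_euler('xyz',s['tool_rot']).inv().apply([0,0,1]),3))
E
python3 t4.py 4.18 15 .62,-.15,.2; python3 t4.py 4.18 -20 .62,-.15,.18; python3 t4.py 4.18 -75 .62,-.15,.10
```

```text
{'clock': np.float64(6.05), 'qpos': array([ 0.847,  0.744, -1.023,  1.656,  0.594,  0.894,  1.911]), 'position': array([ 0.649, -0.128,  0.197]), 'tool_rot': array([-3.14 ,  0.262, -2.492]), 'force': array([ 0.008,  0.393, -1.615]), 'grip_width': np.float64(0.015)}
goal [ 0.61672746 -0.15555487  0.19392432] [ 4.15 -0.25 -0.74] [ -5.8  -0.  -21.5]
4.851743705168152e-06 3.196918881729797e-05 [ 0.98  0.83 -1.15  1.63  0.6   1.03  2.35]
up in tool [-0.259 -0.001 -0.966]
{'clock': np.float64(6.05), 'qpos': array([ 0.847,  0.744, -1.023,  1.656,  0.594,  0.894,  1.911]), 'position': array([ 0.649, -0.128,  0.197]), 'tool_rot': array([-3.14 ,  0.262, -2.492]), 'force': array([ 0.008,  0.393, -1.615]), 'grip_width': np.float64(0.015)}
goal [ 0.61555039 -0.15755283  0.17872105] [ 4.75 -0.33  0.67] [  0.9  34.5 -22.6]
8.271052792141082e-06 4.721362953161204e-05 [ 0.49  0.81 -0.84  1.49  0.82  1.43  2.09]
up in tool [-0.259 -0.001 -0.966]
{'clock': np.float64(6.05), 'qpos': array([ 0.847,  0.744, -1.023,  1.656,  0.594,  0.894,  1.911]), 'position': array([ 0.649, -0.128,  0.197]), 'tool_rot': array([-3.14 ,  0.262, -2.492]), 'force': array([ 0.008,  0.393, -1.615]), 'grip_width': np.float64(0.015)}
goal [ 0.61691603 -0.15523478  0.10644718] [ 6.38 -0.22  7.72] [ 12.3  88.7 -21.4]
2.6596640670519658e-05 0.0001354780342180145 [-0.13  1.23 -0.19  1.16  0.94  1.93  2.04]
up in tool [-0.259 -0.001 -0.966]
```

Request:
servo_tool:
  plan:
    - [1,0.7,0,0.1,0.1,5,-3.2]
    - [1,1.4,0,0.2,0.3,10,-6.5]
    - [1,2.1,-0.1,0.3,0.4,15,-9.7]
    - [1,2.8,-0.2,0.4,0.5,20,-13]
    - [1,3.5,-0.2,0.5,0.6,25,-16.2]
    - [1,4.2,-0.3,0.6,0.8,30,-19.5]
    - [1,4.75,-0.3,0.7,0.9,34.5,-22.6]
    - [1,4.75,-0.3,0.7,0.9,34.5,-22.6]

```text
clock: 6.85
position: [0.6156, -0.1547, 0.1775]
tool_rot: [3.139, -0.35, -2.104]
force: [0.0, -0.1, -1.1]
grip_width: 0.015
finger_force: 97.9
```

```bash
python3 t4.py 4.18 -75 .62,-.15,.13
```

```text
{'clock': np.float64(6.85), 'qpos': array([ 0.49 ,  0.811, -0.839,  1.488,  0.824,  1.433,  2.084]), 'position': array([ 0.616, -0.155,  0.178]), 'tool_rot': array([ 3.139, -0.35 , -2.104]), 'force': array([ 0.031, -0.09 , -1.095]), 'grip_width': np.float64(0.015)}
goal [ 0.61691603 -0.15523478  0.13644718] [-1.43 -0.15  3.85] [ 0.1 54.9  0.1]
1.936693217797028e-05 0.00010748902582856439 [-0.15  1.18 -0.16  1.18  0.92  1.93  2.08]
up in tool [ 0.343  0.002 -0.939]
```

Request:
servo_tool:
  plan:
    - [1,-0.2,0,0.5,0,6.5,0]
    - [1,-0.4,0,1,0,13,0]
    - [1,-0.6,0,1.4,0,19.5,0]
    - [1,-0.8,0,1.9,0,26,0]
    - [1,-0.9,-0.1,2.4,0,32,0]
    - [1,-1.1,-0.1,2.9,0,39,0]
    - [1,-1.3,-0.1,3.4,0,46,0]
    - [1,-1.4,-0.15,3.8,0,53,0]
    - [1,-1.43,-0.15,3.85,0,55,0]
    - [1,-1.43,-0.15,3.85,0,55,0]

```text
clock: 7.85
position: [0.6169, -0.1566, 0.1357]
tool_rot: [3.136, -1.309, -2.102]
force: [-0.0, 0.3, -0.8]
grip_width: 0.0152
finger_force: 98.0
```

```bash
python3 t4.py 4.18 -75 .62,-.15,.07
python3 - <<'E'
from h import *
from workcell import bot
a=bot.grab_frame('scene')['frame'];b=bot.grab_frame('wrist');w=b['frame']
pickle.dump((bot.observe(),b),open('f3.pkl','wb'))
cv2.imwrite('pics/s3.png',np.vstack([cv2.resize(a[20:200,240:480],(560,420))[:300],cv2.resize(w,(560,300))]) if 0 else np.hstack([cv2.resize(a[0:130,270:430],(480,390),interpolation=cv2.INTER_CUBIC),cv2.resize(w[:,160:480],(312,390))]))
E
```

```text
{'clock': np.float64(7.85), 'qpos': array([-0.154,  1.184, -0.138,  1.177,  0.905,  1.923,  2.083]), 'position': array([ 0.617, -0.157,  0.136]), 'tool_rot': array([ 3.136, -1.309, -2.102]), 'force': array([-0.014,  0.302, -0.759]), 'grip_width': np.float64(0.015)}
goal [ 0.61691603 -0.15523478  0.07644718] [-5.75  0.06  1.42] [ 0.3 -0.   0. ]
9.226674382355978e-07 2.5459411910583865e-06 [-0.16  1.27 -0.14  1.14  0.9   1.89  2.04]
up in tool [ 0.966  0.001 -0.258]
```

View pics/s3.png

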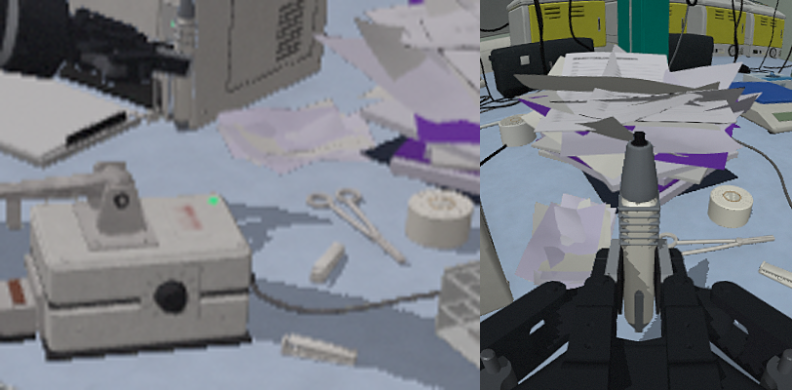

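The scene crop shows the marker upright in the fingers at (183,70), tip up. Now it can go down.

Request:
servo_tool:
  plan:
    - [1,-0.9,0,0.25,0,0,0]
    - [1,-1.9,0,0.5,0,0,0]
    - [1,-2.9,0,0.77,0,0,0]
    - [1,-3.9,0,1.03,0,0,0]
    - [1,-4.8,0,1.29,0,0,0]
    - [1,-5.4,0,1.44,0,0,0]
    - [1,-5.7,0,1.52,0,0,0]
    - [1,-5.8,0,1.55,0,0,0]
    - [1,-5.8,0,1.55,0,0,0]
  force: 120

```text
clock: 8.85
position: [0.6175, -0.1572, 0.0778]
tool_rot: [-3.139, -1.308, -2.111]
force: [0.4, 0.9, 0.2]
grip_width: 0.0147
finger_force: 121.9
```

Request:
servo_tool:
  plan:
    - [1,-0.1,0,0.03,0,0,0]
    - [1,-0.2,0,0.05,0,0,0]
    - [1,-0.3,0,0.08,0,0,0]
    - [1,-0.4,0,0.1,0,0,0]
    - [1,-0.5,0,0.13,0,0,0]
    - [1,-0.5,0,0.13,0,0,0]

```text
clock: 9.45
position: [0.6173, -0.1572, 0.0723]
tool_rot: [-3.141, -1.308, -2.109]
force: [0.8, -0.4, -1.1]
grip_width: 0.0143
finger_force: 121.9
```

Request:
servo_tool:
  plan:
    - [1,-0.1,0,0.03,0,0,0]
    - [1,-0.2,0,0.05,0,0,0]
    - [1,-0.3,0,0.08,0,0,0]
    - [1,-0.4,0,0.1,0,0,0]
    - [1,-0.4,0,0.1,0,0,0]

```text
clock: 9.95
position: [0.6174, -0.1571, 0.0682]
tool_rot: [-3.141, -1.308, -2.109]
force: [0.2, 0.7, -0.7]
grip_width: 0.0144
finger_force: 121.9
```

Request:
servo_tool:
  plan:
    - [1,-0.1,0,0.03,0,0,0]
    - [1,-0.2,0,0.05,0,0,0]
    - [1,-0.2,0,0.05,0,0,0]

```text
clock: 10.25
position: [0.6174, -0.1571, 0.0662]
tool_rot: [-3.141, -1.308, -2.109]
force: [0.4, -0.4, -0.7]
grip_width: 0.0142
finger_force: 121.9
```

Request:
servo_tool:
  plan:
    - [1,-0.1,0,0.03,0,0,0]
    - [1,-0.2,0,0.05,0,0,0]
    - [1,-0.2,0,0.05,0,0,0]

```text
clock: 10.55
position: [0.6175, -0.1571, 0.0644]
tool_rot: [-3.14, -1.309, -2.11]
force: [0.0, 0.5, 0.4]
grip_width: 0.0144
finger_force: 122.1
```

Request:
servo_tool:
  plan:
    - [1,-0.1,0,0.03,0,0,0]
    - [1,-0.2,0,0.05,0,0,0]
    - [1,-0.2,0,0.05,0,0,0]

```text
clock: 10.85
position: [0.6175, -0.1571, 0.0626]
tool_rot: [-3.139, -1.309, -2.112]
force: [-0.6, 0.8, 4.5]
grip_width: 0.0148
finger_force: 122.4
```

Contact, at 4.5 N. I'll go on in fine steps.

Request:
servo_tool:
  plan:
    - [1,-0.1,0,0.03,0,0,0]
    - [1,-0.1,0,0.03,0,0,0]

```text
clock: 11.05
position: [0.6175, -0.1571, 0.0615]
tool_rot: [-3.139, -1.309, -2.111]
force: [0.0, 0.8, 2.8]
grip_width: 0.0145
finger_force: 122.4
```

Request:
servo_tool:
  plan:
    - [1,-0.1,0,0.03,0,0,0]
    - [1,-0.1,0,0.03,0,0,0]

```text
clock: 11.25
position: [0.6175, -0.1573, 0.0614]
tool_rot: [-3.136, -1.31, -2.115]
force: [-1.1, 1.8, 12.9]
grip_width: 0.0144
finger_force: 122.8
```

Request:
servo_tool:
  plan:
    - [1,-0.1,0,0.03,0,0,0]
    - [1,-0.1,0,0.03,0,0,0]

```text
clock: 11.45
position: [0.6176, -0.1573, 0.0611]
tool_rot: [-3.133, -1.311, -2.118]
force: [-1.2, 3.6, 19.2]
grip_width: 0.0148
finger_force: 123.0
```

Request:
servo_tool:
  plan:
    - [1,-0.1,0,0.03,0,0,0]
    - [1,-0.1,0,0.03,0,0,0]

```text
clock: 11.65
position: [0.6177, -0.1574, 0.0609]
tool_rot: [-3.131, -1.312, -2.12]
force: [-1.5, 4.1, 25.5]
grip_width: 0.0144
finger_force: 123.3
```

Request:
servo_tool:
  plan:
    - [1,0.2,0,-0.05,0,0,0]
    - [1,0.7,0,-0.2,0,0,0]
    - [1,1.5,0,-0.4,0,0,0]
    - [1,2.5,0,-0.67,0,0,0]
    - [1,3.4,0,-0.9,0,0,0]
    - [1,3.4,0,-0.9,0,0,0]

```text
clock: 12.25
position: [0.6179, -0.1572, 0.0948]
tool_rot: [-3.134, -1.307, -2.116]
force: [-0.0, -0.6, -0.0]
grip_width: 0.0144
finger_force: 122.3
```

Run:
```python
from h import *
from workcell import bot
s=bot.observe();b=bot.grab_frame('wrist');sc=bot.grab_frame('scene');tp=bot.grab_frame('top')
pickle.dump((s,b,sc,tp),open('f4.pkl','wb'));o=pickle.load(open('f3.pkl','rb'))[1]
c=lambda f:cv2.resize(f[120:360,220:420],(333,400),interpolation=cv2.INTER_CUBIC)
cv2.imwrite('pics/w4.png',np.vstack([np.hstack([c(o['frame']),c(b['frame'])]),cv2.resize(b['frame'],(666,200))]) if 0 else np.hstack([c(o['frame']),c(b['frame'])]))
print(s['position'],s['tool_rot'],s['force'])
```

```text
[ 0.61789515 -0.15718369  0.09478591] [-3.13370545 -1.30699092 -2.1163825 ] [-0.01997849 -0.59284525 -0.02088159]
```

View pics/w4.png

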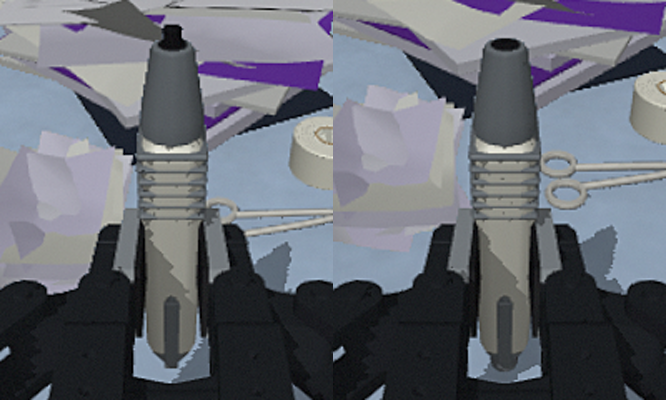

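The tip is drawn in: the nose mouth is empty at (505,45) in the right crop, where the left crop still shows the tip out at (172,35). The next step is the carry to the tray.

```bash
cat > t5.py <<'E'
from ik import *
from workcell import bot
s=bot.observe();mt=np.array([-.0078,0,-.0042])
W=[(4.18,-30,(.62,-.15,.22)),(4.0,15,(.60,-.13,.25)),(3.328,15,(.3645,.266,.25)),(3.328,15,(.3645,.266,.06)),(3.328,15,(.3645,.266,.0115))]
y0,l0,m0=4.18,-75,np.array([.62,-.15,.0885]);q=s['qpos']
S=s
for y,l,m in W:
    m=np.array(m);e=0
    for k in np.linspace(.1,1,10):
        R=tool(y0+(y-y0)*k,l0+(l-l0)*k);p=(m0+(m-m0)*k)-R.apply(mt);q,a,b=ik(q,p,R);e=max(e,a+b)
    print('err',round(e,4),np.round(q,2),'p',np.round(p,4),'goal',*goal(S,p,R),'el',np.round(fk(q,True)[2],2))
    S={'position':p,'tool_rot':R.as_euler('xyz')};y0,l0,m0=y,l,m
E
python3 t5.py
```

```text
err 0.0 [ 0.17  0.72 -0.38  1.42  0.64  1.46  2.23] p [ 0.6155 -0.1576  0.2203] goal [12.32  0.13 -3.18] [  0.3 -45.   -0.2] el [ 0.34 -0.08  0.72]
err 0.0 [ 0.72  0.51 -0.67  1.71  0.11  0.88  2.5 ] p [ 0.5958 -0.1349  0.2439] goal [ 0.35  2.85 -2.53] [ -1.4 -44.9  10.5] el [ 0.18 -0.19  0.78]
err 0.0001 [-0.25  0.16 -0.71  2.18  0.45  0.69  0.49] p [0.3582 0.2648 0.2439] goal [-14.21  44.11   3.81] [10.  -0.  37.2] el [ 0.09 -0.    0.84]
err 0.0001 [-0.58  0.54 -0.39  2.36  1.39  0.37 -0.49] p [0.3582 0.2648 0.0539] goal [ 4.92  0.   18.35] [-0.  0. -0.] el [0.24 0.13 0.77]
err 0.0 [-0.55  0.68 -0.43  2.37  1.72  0.44 -0.81] p [0.3582 0.2648 0.0054] goal [1.26 0.   4.68] [-0.  0. -0.] el [0.29 0.16 0.73]
```

Request:
servo_tool:
  plan:
    - [1,1.6,0,-0.4,0,-5,0]
    - [1,3.2,0,-0.8,0,-11,0]
    - [1,5,0,-1.3,0,-18,0]
    - [1,6.8,0,-1.8,0,-25,0]
    - [1,8.8,0.1,-2.3,0,-32,0]
    - [1,10.6,0.1,-2.8,0,-39,0]
    - [1,12.3,0.1,-3.2,0.3,-45,0]
    - [1,12.3,0.1,-3.2,0.3,-45,0]

```text
clock: 13.2
position: [0.6163, -0.1606, 0.2245]
tool_rot: [-3.13, -0.518, -2.115]
force: [-0.8, -0.3, -0.2]
grip_width: 0.0146
finger_force: 122.2
```

Request:
servo_tool:
  plan:
    - [1,0,0.4,-0.4,-0.2,-6.4,1.5]
    - [1,0.1,0.8,-0.7,-0.4,-12.8,3]
    - [1,0.1,1.2,-1.1,-0.6,-19.2,4.5]
    - [1,0.2,1.6,-1.5,-0.8,-25.6,6]
    - [1,0.2,2,-1.8,-1,-32,7.5]
    - [1,0.3,2.4,-2.2,-1.2,-38.5,9]
    - [1,0.35,2.85,-2.5,-1.4,-45,10.5]
    - [1,0.35,2.85,-2.5,-1.4,-45,10.5]

```text
clock: 14.0
position: [0.594, -0.1388, 0.2422]
tool_rot: [3.142, 0.267, -2.292]
force: [0.3, -1.8, -0.4]
grip_width: 0.0147
finger_force: 122.1
```

```bash
cat > t6.py <<'E'
from ik import *
from workcell import bot
s=bot.observe();print({k:np.round(s[k],3) for k in('clock','qpos','position','tool_rot','force','grip_width')})
R=tool(3.328,15)
for z in(.25,.06,.0085):
  p=np.array([.3645,.266,z])-R.apply([-.0078,0,0])*[1,1,0];print(p,*goal(s,p,R))
E
python3 t6.py
```

```text
{'clock': np.float64(14.0), 'qpos': array([ 0.753,  0.52 , -0.702,  1.712,  0.136,  0.871,  2.485]), 'position': array([ 0.594, -0.139,  0.242]), 'tool_rot': array([ 3.142,  0.267, -2.292]), 'force': array([ 0.329, -1.793, -0.39 ]), 'grip_width': np.float64(0.015)}
[0.3570963  0.26460369 0.25      ] [-14.33  44.43   3.11] [ 9.9  0.3 36.7]
[0.3570963  0.26460369 0.06      ] [-9.33 44.43 21.44] [ 9.9  0.3 36.7]
[0.3570963  0.26460369 0.0085    ] [-7.97 44.43 26.4 ] [ 9.9  0.3 36.7]
```

Request:
servo_tool:
  plan:
    - [1,-1.4,4.4,0.3,1,0,3.7]
    - [1,-2.8,8.8,0.6,2,0,7.3]
    - [1,-4.2,13.2,0.9,3,0,11]
    - [1,-5.6,17.6,1.2,4,0,14.7]
    - [1,-7,22,1.5,5,0,18.4]
    - [1,-8.4,26.4,1.8,5.9,0,22]
    - [1,-9.8,30.8,2.1,6.9,0,25.7]
    - [1,-11.3,35.3,2.4,7.9,0.2,29.4]
    - [1,-12.8,39.8,2.8,8.9,0.3,33]
    - [1,-14.3,44.4,3.1,9.9,0.3,36.7]

```text
clock: 15.0
position: [0.3791, 0.2285, 0.2488]
tool_rot: [-3.138, 0.258, -2.917]
force: [1.6, 0.2, -0.6]
grip_width: 0.0146
finger_force: 122.1
```

```bash
python3 t6.py
```

```text
{'clock': np.float64(15.0), 'qpos': array([-0.123,  0.134, -0.707,  2.188,  0.38 ,  0.671,  0.7  ]), 'position': array([0.379, 0.229, 0.249]), 'tool_rot': array([-3.138,  0.258, -2.917]), 'force': array([ 1.563,  0.24 , -0.613]), 'grip_width': np.float64(0.015)}
[0.3570963  0.26460369 0.25      ] [ 1.26  4.   -0.47] [ 0.4 -0.2  2.1]
[0.3570963  0.26460369 0.06      ] [ 6.11  4.07 17.9 ] [ 0.4 -0.2  2.1]
[0.3570963  0.26460369 0.0085    ] [ 7.43  4.09 22.88] [ 0.4 -0.2  2.1]
```

Request:
servo_tool:
  plan:
    - [1,0,0,0,0,0,0]
    - [1,0,0,0,0,0,0]

```text
clock: 15.2
position: [0.3795, 0.228, 0.2486]
tool_rot: [-3.138, 0.257, -2.912]
force: [0.1, -1.1, 0.0]
grip_width: 0.0144
finger_force: 122.1
```

```bash
python3 t6.py
python3 - <<'E'
from h import *
from workcell import bot
s=bot.observe();b=bot.grab_frame('wrist');pickle.dump((s,b),open('f5.pkl','wb'));cv2.imwrite('pics/w5.png',b['frame'])
E
```

```text
{'clock': np.float64(15.2), 'qpos': array([-0.12 ,  0.135, -0.707,  2.188,  0.377,  0.67 ,  0.71 ]), 'position': array([0.38 , 0.228, 0.249]), 'tool_rot': array([-3.138,  0.257, -2.912]), 'force': array([ 0.053, -1.069,  0.002]), 'grip_width': np.float64(0.014)}
[0.3570963  0.26460369 0.25      ] [ 1.27  4.07 -0.5 ] [ 0.4 -0.3  2.4]
[0.3570963  0.26460369 0.06      ] [ 6.1   4.13 17.88] [ 0.4 -0.3  2.4]
[0.3570963  0.26460369 0.0085    ] [ 7.4   4.15 22.86] [ 0.4 -0.3  2.4]
```

View pics/w5.png

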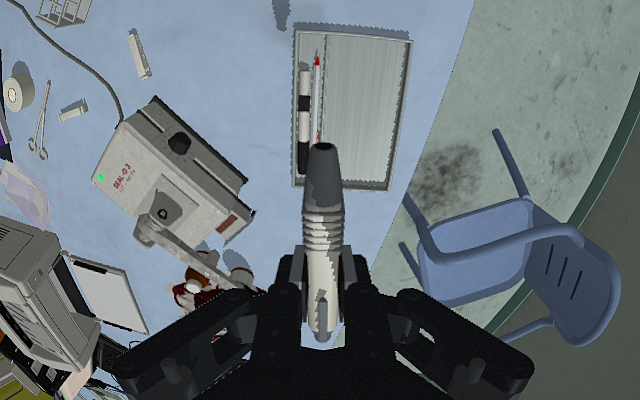

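The wrist view shows the tray with corners near (295,24), (410,38), (388,190) and (292,188). The empty lane is on the right and the retracted marker is in the grip.

Run:
```python
from h import *
s,b=pickle.load(open('f5.pkl','rb'))
c=[wray(s,b,*q,.014) for q in[(388,190),(292,188),(295,24),(410,38)]]
for q in c:print(np.round(q,3))
ex=c[0]+c[1]-c[2]-c[3];print(np.mean(c,0),np.arctan2(ex[1],ex[0]))
```

```text
[0.457 0.334 0.014]
[0.484 0.207 0.014]
[0.279 0.171 0.014]
[0.261 0.298 0.014]
[0.37030247 0.25245867 0.014     ] 0.17895975681499715
```

Request:
servo_tool:
  plan:
    - [1,1,2.2,0.5,0.2,0,1.2]
    - [1,1.5,4.1,0.5,0.4,-0.3,2.4]
    - [1,2.6,4.1,4,0.4,-0.3,2.4]
    - [1,3.7,4.1,8,0.4,-0.3,2.4]
    - [1,4.8,4.1,12,0.4,-0.3,2.4]
    - [1,5.6,4.1,15.5,0.4,-0.3,2.4]
    - [1,6.1,4.1,17.9,0.4,-0.3,2.4]
    - [1,6.1,4.1,17.9,0.4,-0.3,2.4]
    - [1,6.1,4.1,17.9,0.4,-0.3,2.4]
    - [1,6.1,4.1,17.9,0.4,-0.3,2.4]

```text
clock: 16.25
position: [0.359, 0.2635, 0.0615]
tool_rot: [3.14, 0.265, -2.96]
force: [0.0, 1.1, -0.7]
grip_width: 0.0142
finger_force: 122.2
```

```bash
python3 t6.py
```

```text
{'clock': np.float64(16.25), 'qpos': array([-0.592,  0.517, -0.374,  2.361,  1.346,  0.363, -0.444]), 'position': array([0.359, 0.264, 0.061]), 'tool_rot': array([ 3.14 ,  0.265, -2.96 ]), 'force': array([ 0.02 ,  1.112, -0.66 ]), 'grip_width': np.float64(0.014)}
[0.3570963  0.26460369 0.25      ] [ -4.78   0.18 -18.24] [ 0.   0.2 -0.3]
[0.3570963  0.26460369 0.06      ] [0.2  0.14 0.1 ] [ 0.   0.2 -0.3]
[0.3570963  0.26460369 0.0085    ] [1.54 0.13 5.07] [ 0.   0.2 -0.3]
```

Request:
servo_tool:
  plan:
    - [1,0.5,0,1.6,0,0,0]
    - [1,0.9,0,3.2,0,0,0]
    - [1,1.2,0,4.2,0,0,0]
    - [1,1.35,0,4.6,0,0,0]
    - [1,1.45,0,4.8,0,0,0]
    - [1,1.45,0,4.8,0,0,0]
    - [1,1.45,0,4.8,0,0,0]

```text
clock: 16.95
position: [0.3571, 0.2634, 0.0108]
tool_rot: [3.14, 0.264, -2.96]
force: [-0.4, 0.1, -0.5]
grip_width: 0.0149
finger_force: 122.1
```

Request:
servo_tool:
  plan:
    - [1,0.03,0,0.1,0,0,0]
    - [1,0.05,0,0.2,0,0,0]
    - [1,0.05,0,0.2,0,0,0]

```text
clock: 17.25
position: [0.3568, 0.2634, 0.0081]
tool_rot: [3.14, 0.264, -2.959]
force: [0.2, 0.8, 0.4]
grip_width: 0.0145
finger_force: 122.1
```

Request:
servo_tool:
  plan:
    - [1,0.02,0,0.1,0,0,0]
    - [1,0.02,0,0.1,0,0,0]

```text
clock: 17.45
position: [0.3568, 0.2634, 0.0076]
tool_rot: [3.14, 0.265, -2.959]
force: [-7.7, -5.5, 26.8]
grip_width: 0.0147
finger_force: 126.1
```

Request:
servo_tool:
  plan:
    - [1.6,0,0,0,0,0,0]
    - [2,0,0,0,0,0,0]
    - [2.4,0,0,0,0,0,0]
    - [3,0,0,0,0,0,0]
    - [3.4,0,0,0,0,0,0]
    - [3.4,0,0,0,0,0,0]
  force: 20

```text
clock: 18.05
position: [0.3568, 0.2634, 0.007]
tool_rot: [3.14, 0.263, -2.959]
force: [-0.1, -0.4, -0.9]
grip_width: 0.0343
finger_force: 0.0
```

Request:
servo_tool:
  plan:
    - [3.4,0,0,-0.5,0,0,0]
    - [3.4,0,0,-2,0,0,0]
    - [3.4,0,0,-5,0,0,0]
    - [3.4,0,0,-9,0,0,0]
    - [3.4,0,0,-13,0,0,0]
    - [3.4,0,0,-17,0,0,0]
    - [3.4,0,0,-17,0,0,0]

```text
clock: 18.75
position: [0.3124, 0.2555, 0.1732]
tool_rot: [3.139, 0.264, -2.958]
force: [0.9, -0.6, -0.0]
grip_width: 0.0343
finger_force: 0.0
```

Run:
```python
from h import *
from workcell import bot
s=bot.observe();b=bot.grab_frame('wrist');t=bot.grab_frame('top')
print(s['clock'],s['position'])
cv2.imwrite('pics/w6.png',np.hstack([cv2.resize(b['frame'][0:340,180:480],(441,500)),cv2.resize(t['frame'][150:290,190:290],(357,500))]))
```

```text
18.75 [0.31240347 0.25547498 0.17324086]
```

View pics/w6.png

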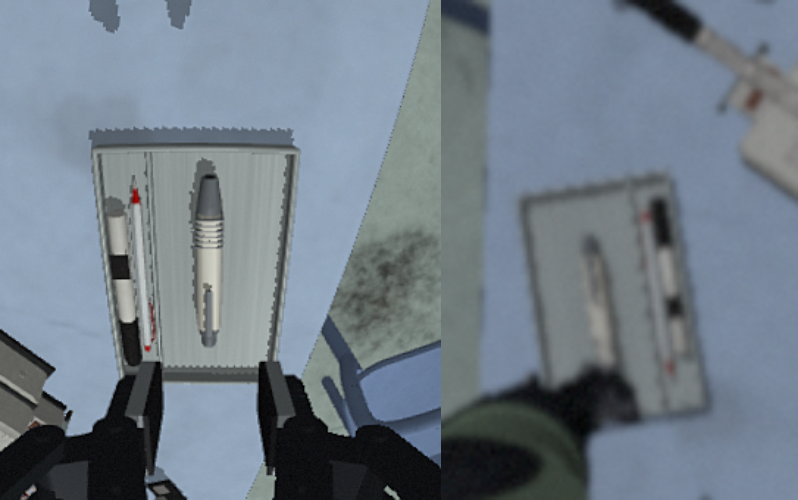

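The picture shows the marker flat in the wide lane from (209,180) to (208,345), tip in and button out. The other two pens are undisturbed in the narrow lane, and the gripper is clear.

```bash
python3 -c "
from workcell import bot
print(bot.job_done())"
```

```text
the job is handed in; nothing more can be done
None
```

The marker is clicked shut with its tip in and its button out, and it lies flat in the tray's wide lane; the job was handed in at about 19 s, but the last reading on the click push was 25.5 N, above the advised 13–18 N.

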